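Clamp the loaf in the slicing guide

TASK

Swing the folded crank handle of the bread slicing guide up until it stands straight, and only then turn the crank clockwise (seen from above) until the pusher has slid the loaf against the end fence and you feel it held firmly, but stop before the crust is crushed. Move the loaf only with the crank, do not push loaf or pusher directly; let go with the handle left standing and the loaf firmly clamped, and leave everything else on the table where it is.

Things in the scene. Friction and masses are not known exactly. Their poses are not given: they have to be found in the camera images.
- guide: bread slicing guide, bolted down: pale wooden board 160 x 420 mm, 18 mm thick, a grey metal gearbox (100 x 120 mm, top 83 mm above the table) at one end carrying the crank. Origin on the table under the crank axis; x across the board, -y along it past pusher and loaf to a wooden end fence 75 mm high, bolted at another place each time, its face 242 to 262 mm from the origin
- crank_axis (a point): point on the crank's vertical axis, 115 mm above the table, at the height of the folded handle's centre line; axes as the guide's. The crank is a steel arm 12 mm wide, 10 mm thick, its top 104 mm above the table, from here to the handle's hinge 70 mm away
- crank (a joint): crank angle in rad, 0 to 7.4, growing clockwise seen from above; starts at 0 to 1.2. A rad moves the pusher 10 mm to the loaf. Friction (0.32 N m) drags with 4.6 N at the handle in motion (about 3 N is left in pauses), a little more as the loaf slides, and holds up to 30 N of clamping when let go. Each newton on the loaf adds 0.14 N at the handle: 3 N over the drag is about 20 N
- handle (a joint): fold angle of the handle in rad: 0 folded flat back along the crank arm over the axis, 1.57 standing straight up, at its stop. The hinge is level and square to the arm; friction of 0.1 N m (2 N at the grip point) keeps it where it is left. Starts at 0 to 0.04
- handle_hinge (a point): point on the handle's hinge at the outer end of the crank arm, 70 mm from the crank axis, 115 mm above the table; its x points from the hinge to the crank axis, z up
- handle_grip (a point): point on the handle's centre line 55 mm from its hinge: folded, 15 mm short of the crank axis; standing, 170 mm above the table. The handle is a black round sleeve, 16 mm thick, from 14 to 80 mm from the hinge, spinning freely on a steel pin; x points to its free end. Folded, it lies 3 mm above the narrower arm and 24 mm above the gearbox, with finger room on both sides
- pusher: upright steel plate 95 mm wide, 70 mm high on a stiff spring, driven along the board by the crank. In its frame (axes as the guide's) the face that meets the loaf is at y = -95 mm, its lower edge at z = 21 mm. Once the loaf is jammed against the fence the force on it rises steeply, about 12 N per 0.1 rad of crank
- loaf: loose half loaf of crusty bread, brown with flat pale cut ends, 120 mm long (its y, along the board), 90 mm wide, 95 mm high, about 0.4 kg; origin at the centre of its underside, on the board. Stands clear of pusher and fence at first. 12 N or more holds it firmly, about 20 N is right; over 40 N crushes the crust
- can: bystander: brass-coloured drinks can, 66 mm in diameter, 115 mm high, beside the guide; origin at the centre of its underside
- tub: bystander: open white plastic tub, 90 mm across the rim, 75 mm high, beside the guide; origin at the centre of its underside
- squeeze: bystander: clear squeeze bottle with a white cap, 54 mm in diameter, 160 mm high, beside the guide near the loaf; origin at the centre of its underside
- spatula: bystander: spatula 280 mm long lying beside the guide on the robot's side; origin at the centre of its underside, x along it
- jar: bystander: amber jar with a steel lid, 72 mm in diameter, 100 mm high; origin at the centre of its underside
- slice1: bystander: round slice of bread 104 mm across, 14 mm thick, on the white cutting board to the left; origin at the centre of its underside
- slice2: bystander: the second such slice on the same board
Mind the look-alikes: they are no part of the job. What is shaped like the loaf but green or purple is not meant.

How it is judged (in metres and radians):
On the way:
1. the handle stands up (over 1.4 rad) before the crank has been turned (value of joint handle above 1.4 rad and distance of handle_hinge from where it was at the start of the episode below 0.03 m), for 0.2 s.
At the end, for the whole second after the job is handed in: the handle still stands (over 1.3 rad), the loaf sits upright (within 0.1 rad) and still, pressed with more than 12 N by the pusher (which takes the fence behind it), and the crank is at rest (value of joint handle above 1.3 rad and contact force between pusher and loaf above 12 N and angle between loaf's own z axis and vertical below 0.1 rad and linear speed of loaf below 0.01 m/s and velocity of joint crank below 0.05 rad/s); the robot touches nothing.
It fails at once if the crank is turned more than 30 mm at the handle hinge while the handle is not yet up (under 1.2 rad) (value of joint handle below 1.2 rad and distance of handle_hinge from where it was at the start of the episode above 0.03 m).
It fails at once if the loaf is crushed: more than 40 N from the pusher (contact force between pusher and loaf above 40 N).
It fails at once if the robot touches the loaf or pushes the pusher (contact force between any of the arm, the fingers and loaf above 2 N or contact force between any of the arm, the fingers and pusher above 2 N).
It fails at once if a bystander is moved more than 40 mm or tipped over (distance of any of can, tub, squeeze, spatula, jar, slice1, slice2 from where it was at the start of the episode above 0.04 m or angle between any of can, tub, squeeze, spatula, jar, slice1, slice2's own z axis and vertical above 0.5 rad).
It also fails if it takes over 70 s, if anything falls off the work surface, if the arm or the gripper's body presses on something with over 40 N, if the wrist force passes 120 N, or if a joint passes its speed limit or range.

ROBOT

A 6-joint arm with a two-finger parallel gripper is mounted at the origin on the work surface. World frame = base frame: x ahead of the robot, y to its left, z up, the work surface at z = 0. Lengths are in mm, angles in rad, forces in N, time in s.
With the tool pointing down it reaches from about 300 to 750 mm from the base axis. Payload 8.5 kg.
Tool frame: the origin (TCP) lies at the very end of the fingers, on their centre line; the grasp point (between the pads) lies 19 mm behind it; z points along the fingers, y is the line along which they close (so a half turn about z gives the same grasp; the last joint's range is limited). The gripper opens to 88 mm and grips with 3 to 60 N. Pads are 18 mm wide; open, the fingers measure 123 mm over their backs; the gripper's body (75 mm by 187 mm) begins 45 mm behind the grasp point.
Start: joints at [-1.391, 0.381, 1.297, -0, 1.464, -0.215], TCP at [211.536, -507.674, 218.148] pointing down, gripper open.
Joint ranges: [-3.11, 3.11], [-0.89, 2.33], [0.22, 2.48], [-1.42, 4.56], [0.17, 2.85], [-2.88, 2.88]. Speed limits (rad/s): [2.39, 2.39, 3.14, 3.14, 3.14, 3.14].

INTERFACE

Orientations are given as a unit quaternion [x, y, z, w].
In Python, from cell import manip, camera, camera_params, look_for, pinpoint gives the robot as it stands.
- The arm moves only by the shell command python3 -m jog 'ROWS' [FORCE]. ROWS is a JSON list of rows, 1 to 20 of them, each an object with the fields trans (a list: dx, dy, dz in parts of the range, where 1.0 means 1000 mm), rz (a turn about the tool's z in normalised numbers (1 is pi rad)), jaw (the finger opening in mm); a field left out counts as zero (the opening has to be given); each row is the pose to reach, as a shift and turn from the pose commanded when the command began, along the tool's axes at that moment; what a row does not reach only later rows make up. A row lasts 1/10 s, in which the tool goes at most 50 mm and 0.15 rad, less where a joint would pass 70% of its speed; a pose out of reach is approached as far as the arm can. The fingers move at their own pace and stop on an object; FORCE is the grip in N (left out, the last holds). Time passes only in rows, so rows that do not move let the fingers close. It prints the time, the measured TCP pose, the force, the opening and the grip force at its end. No shift or turn number may pass 1 either way. Input that does not fit is refused with a message, and nothing moves.
- manip.state(): the state, without advancing time (a new reading comes with each control period).
- camera(name): name is "scene" or "top"; returns the picture (400x640x3 uint8, blue, green, red); there is no depth.
- camera_params(name): a dict with "mtx" (3x3 intrinsics, pixels), "cam_to_world" (4x4, takes a point from camera to world coordinates). Camera axes: x right, y up, looking along -z (the intrinsics and any distortion apply to the point x, -y, -z); pixel columns grow to the right and rows downward; lengths in mm; the calibration is good to about 2 mm. A picture is of the moment at which its call begins. camera_params takes no time and is no camera call.
- manip.hand_in(): hands the job in; it is judged then, once.
Trained networks look in the newest picture that a camera, given by its name, has taken for a name from the list of things; names that differ only in an ending like _2 or _b are one class to them, and where a whole thing is asked for, a point or a joint stands for the part that bears it (a point fixed in the world has none). Each returns a list of dicts, best first, with "confidence" (0 to 1); they miss things now and then, are a little off and sometimes report something else, mostly with a low value. They report only what shows in the picture. A call takes as long as a camera call. They do not tell look-alikes from the thing itself.
- look_for(label, camera): "position" ([x, y, z] in mm, in the coordinates of the camera as it stood for that picture, good to about 4 mm: the middle of the surface that is visible of it).
- pinpoint(label, camera): "position" ([x, y, z] in mm, in the coordinates of the camera as it stood for that picture, good to about 4 mm: a listed point, or the origin of a listed thing).
The state is a dict: "clock": time; "joint_pos": joint angles; "qvel": joint speeds; "joint_efforts": joint torques, N m; "tcp_pos": TCP position; "tcp_rot": TCP orientation; "wrist_force": force on the tool from outside, world axes, zero at the start; "ft_torque": the same for the moment, N m; "gripper_width": finger opening in mm; "finger_force": force on a finger pad.
Only numpy, scipy, OpenCV 4.12 (cv2) and the standard library are available. Lean on these libraries where they do the work, as an engineer would, in place of code of your own. Each camera call takes 0.05 s, during which the arm holds its last target. There are 200 camera calls.

## Working session

There is one attempt and no reset: what is moved stays moved. The work goes in short steps, Python scripts to look and compute and a shell command to move; the robot and the scene stay as the last step left them, time stands still between calls to the robot, and variables do not carry over. Pictures are saved under pics/ and viewed, at most 13 in all, crops included, and the job is handed in when it is done.

```bash
mkdir -p pics
cat > h.py <<'E'
import numpy as np,cv2
from cell import manip,camera,camera_params,look_for,pinpoint
def w(cam,p):
    T=np.array(camera_params(cam)["cam_to_world"]);return (T@np.append(p,1))[:3]
def ray(cam,u,v):
    P=camera_params(cam);T=np.array(P["cam_to_world"]);K=np.array(P["mtx"])
    d=np.linalg.inv(K)@[u,v,1];d=T[:3,:3]@[d[0],-d[1],-d[2]];return T[:3,3],d
def proj(cam,X):
    P=camera_params(cam);T=np.array(P["cam_to_world"]);K=np.array(P["mtx"])
    c=np.linalg.inv(T)@np.append(X,1);q=K@[c[0],-c[1],-c[2]];return q[:2]/q[2]
def tri(a,b):
    (o1,d1),(o2,d2)=a,b
    s=np.linalg.lstsq(np.c_[d1,-d2],o2-o1,rcond=None)[0]
    return (o1+s[0]*d1+o2+s[1]*d2)/2, np.linalg.norm(o1+s[0]*d1-o2-s[1]*d2)
E
python3 - <<'E'
from h import *
for c in("scene","top"):
    im=camera(c);cv2.imwrite(f"pics/{c}0.png",im)
    print(c,np.array(camera_params(c)["cam_to_world"])[:3,3].round())
    for l in("crank_axis","handle_hinge","handle_grip","guide","loaf","pusher","squeeze","can","jar","tub","spatula"):
        for r in pinpoint(l,c)[:3]:
            X=w(c,r["position"]);print(l,round(r["confidence"],2),X.round(),proj(c,X).round())
print(manip.state())
E
```

```text
scene [1140.  868. 1122.]
crank_axis 0.77 [577. 103. 110.] [324. 214.]
handle_hinge 0.47 [511. 107. 116.] [341. 205.]
handle_grip 0.48 [563. 103. 119.] [328. 210.]
guide 0.91 [579. 103.  -2.] [323. 238.]
loaf 0.85 [ 333. -198.   -3.] [329. 162.]
loaf 0.66 [ 309. -406.   -6.] [304. 135.]
loaf 0.62 [ 698. -474.    1.] [212. 160.]
pusher 0.23 [471.  30.   1.] [336. 210.]
pusher 0.22 [576. 106. 110.] [325. 215.]
squeeze 0.87 [ 508. -209.   -2.] [290. 178.]
can 0.89 [720. 100.  -2.] [287. 257.]
jar 0.66 [ 540. -401.    1.] [257. 154.]
tub 0.74 [748. -27.  -2.] [259. 236.]
tub 0.18 [502. 393.  14.] [401. 283.]
spatula 0.58 [473.  29.  -2.] [335. 211.]
top [ 225.   29. 1504.]
crank_axis 0.58 [583.  97. 115.] [287. 192.]
crank_axis 0.2 [502. 392.  20.] [200. 229.]
handle_grip 0.57 [568. 103. 121.] [285. 196.]
guide 0.74 [580. 100.   1.] [288. 201.]
loaf 0.91 [615. -71.  20.] [338. 186.]
loaf 0.65 [ 309. -403.    1.] [448. 271.]
loaf 0.64 [ 699. -475.    3.] [454. 155.]
pusher 0.59 [443. 527.  18.] [159. 251.]
squeeze 0.56 [ 511. -215.    5.] [384. 214.]
squeeze 0.46 [ 540. -404.    2.] [439.
[... 203 characters left out ...]
.39132371e+00,  3.80579328e-01,  1.29739913e+00, -3.81389688e-05,
        1.46359163e+00, -2.15273130e-01]), 'qvel': array([-5.71505605e-04,  6.08295798e-04,  8.50250837e-04,  1.63461538e-04,
       -1.39710140e-03,  2.60862822e-06]), 'joint_efforts': array([ 2.31766957e-03, -4.37796342e+01, -2.24728507e+01,  7.15214107e-02,
        3.13993217e-02, -1.49910795e-05]), 'tcp_pos': array([ 211.51367763, -507.68166117,  218.15980092]), 'tcp_rot': array([ 9.80584724e-01,  1.96095891e-01, -1.91589597e-05,  1.09422923e-05]), 'wrist_force': array([ 0.56858662, -0.28935054, -0.16278715]), 'ft_torque': array([0.03616478, 0.01621371, 0.01774411]), 'finger_force': 0.0, 'gripper_width': 88.31808187603087}
```

Run:
```python
from h import *
a=cv2.imread("pics/top0.png")[150:250,230:430];b=cv2.imread("pics/scene0.png")[140:290,220:420]
cv2.imwrite("pics/c1.png",cv2.resize(a,None,fx=4,fy=4,interpolation=cv2.INTER_CUBIC))
cv2.imwrite("pics/c2.png",cv2.resize(b,None,fx=4,fy=4,interpolation=cv2.INTER_CUBIC))
```

```text
(no output)
```

View pics/c1.png

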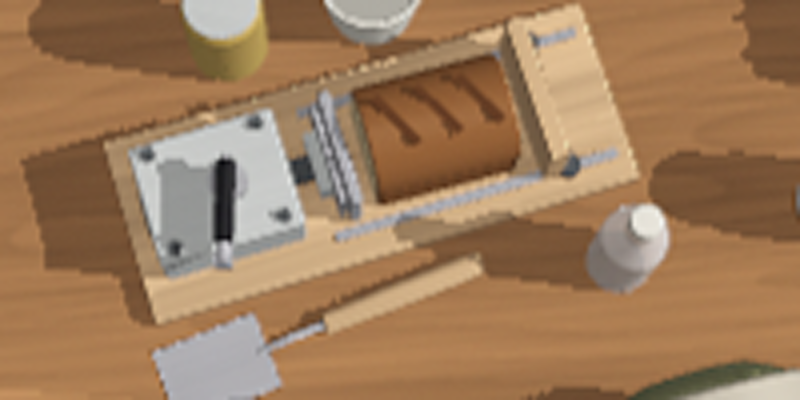

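View pics/c2.png

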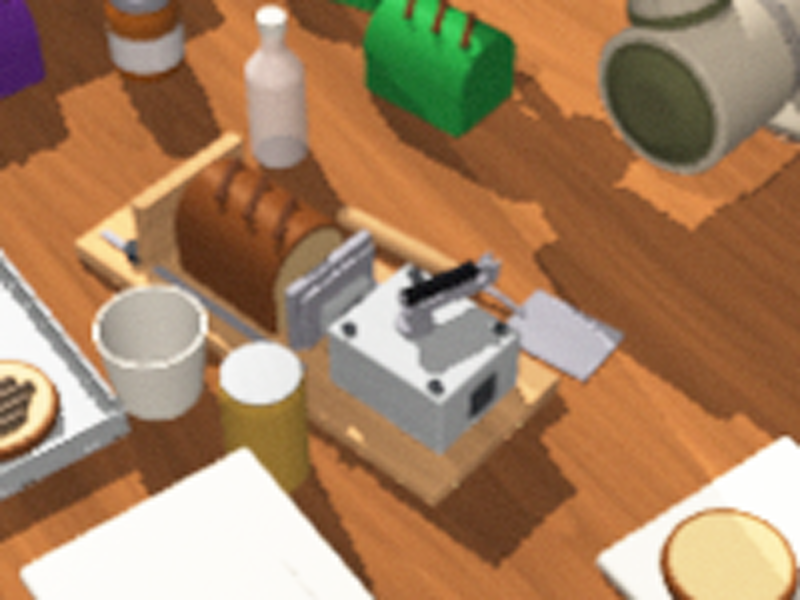

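View pics/top0.png

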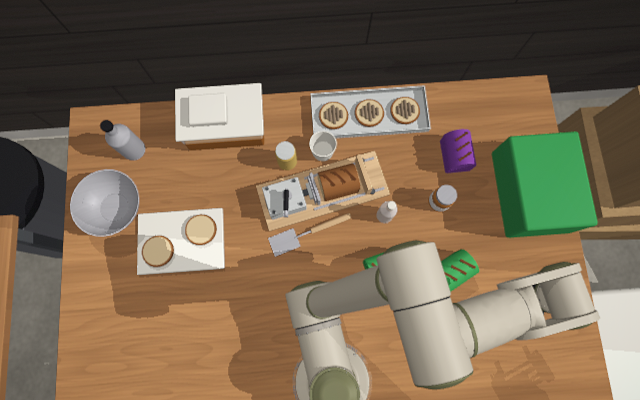

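Run:
```python
from h import *
for n,t,s in(("hinge",(286,213.5),(342.5,206)),("near",(285.75,210),(339.5,207.5)),("free",(286.75,190),(321.75,214.5))):
    print(n,*tri(ray("top",*t),ray("scene",*s)))
for c in("scene","top"):
  for l in("crank_axis","handle_hinge","handle_grip"):
    X=[]
    for i in range(6):
        if l=="crank_axis" or 1: camera(c)
        r=pinpoint(l,c)
        if r:X.append(w(c,r[0]["position"]))
    print(c,l,len(X),np.median(X,0).round(1) if X else"",np.std(X,0).round(1) if X else "")
s=manip.state();print(s["tcp_pos"],s["clock"])
```

```text
hinge [511.43787435 106.88297354 111.82992466] 9.327359814557168
near [522.84172175 106.71600126 111.62743413] 8.503002083752612
free [586.4518993   99.38876281 112.54346296] 7.402752051633137
scene crank_axis 6 [576.9 105.4 111.9] [1.3 1.3 1.2]
scene handle_hinge 6 [508.4 107.  114.9] [40.  64.3 35.4]
scene handle_grip 6 [564.9 101.8 114.7] [2.1 1.1 1.6]
top crank_axis 6 [582.9  96.3 118.4] [1.3 0.3 1.6]
top handle_hinge 6 [508.5 103.8 114.9] [82.6 64.9 51.8]
top handle_grip 5 [567.2 101.4 121.2] [2.7 1.5 0.9]
[ 211.54689861 -507.66689019  218.14406835] 4.8
```

The rows are not in the units I measure in: shifts go in shares of 1000 mm and turns go in shares of pi rad. I convert before sending: 561 mm / 1000 = 0.561, -426.5 mm / 1000 = -0.4265, 0.455 rad / 3.1416 = 0.1448.

```bash
python3 -m jog '[{"trans":[0.561,-0.4265,0],"rz":0.1448,"jaw":44},{"trans":[0.561,-0.4265,0],"rz":0.1448,"jaw":44},{"trans":[0.561,-0.4265,0],"rz":0.1448,"jaw":44},{"trans":[0.561,-0.4265,0],"rz":0.1448,"jaw":44},{"trans":[0.561,-0.4265,0],"rz":0.1448,"jaw":44},{"trans":[0.561,-0.4265,0],"rz":0.1448,"jaw":44},{"trans":[0.561,-0.4265,0],"rz":0.1448,"jaw":44},{"trans":[0.561,-0.4265,0],"rz":0.1448,"jaw":44},{"trans":[0.561,-0.4265,0],"rz":0.1448,"jaw":44},{"trans":[0.561,-0.4265,0],"rz":0.1448,"jaw":44},{"trans":[0.561,-0.4265,0],"rz":0.1448,"jaw":44},{"trans":[0.561,-0.4265,0],"rz":0.1448,"jaw":44},{"trans":[0.561,-0.4265,0],"rz":0.1448,"jaw":44},{"trans":[0.561,-0.4265,0],"rz":0.1448,"jaw":44},{"trans":[0.561,-0.4265,0],"rz":0.1448,"jaw":44},{"trans":[0.561,-0.4265,0],"rz":0.1448,"jaw":44},{"trans":[0.561,-0.4265,0],"rz":0.1448,"jaw":44},{"trans":[0.561,-0.4265,0.06],"rz":0.1448,"jaw":44},{"trans":[0.561,-0.4265,0.06],"rz":0.1448,"jaw":44},{"trans":[0.561,-0.4265,0.06],"rz":0.1448,"jaw":44}]' 10
python3 - <<'E'
from h import *
a=camera("top")[150:250,230:330];b=camera("scene")[160:260,270:370]
cv2.imwrite("pics/c3.png",np.hstack([cv2.resize(x,None,fx=4,fy=4,interpolation=cv2.INTER_CUBIC) for x in(a,b)]))
s=manip.state();print(s["tcp_pos"],s["tcp_rot"],s["joint_pos"],s["clock"])
for c in("top","scene"):print(proj(c,s["tcp_pos"]))
E
```

```text
clock: 6.8
tcp_pos: [564.4, 100.6, 157.4]
tcp_rot: [1.0, -0.031, -0.002, 0.0]
wrist_force: [-0.6, -0.5, 1.0]
gripper_width: 43.8
finger_force: 0.0
[565.91041577 101.0598209  159.79141956] [ 9.99530937e-01 -3.06100884e-02  9.62264298e-04  3.96030379e-05] [-2.90912278e-02  4.69822112e-01  1.32556724e+00 -8.42915409e-05
  1.34427890e+00  1.60295372e+00] 6.9
[284.79279642 193.647783  ]
[326.32483514 201.14008863]
```

View pics/c3.png

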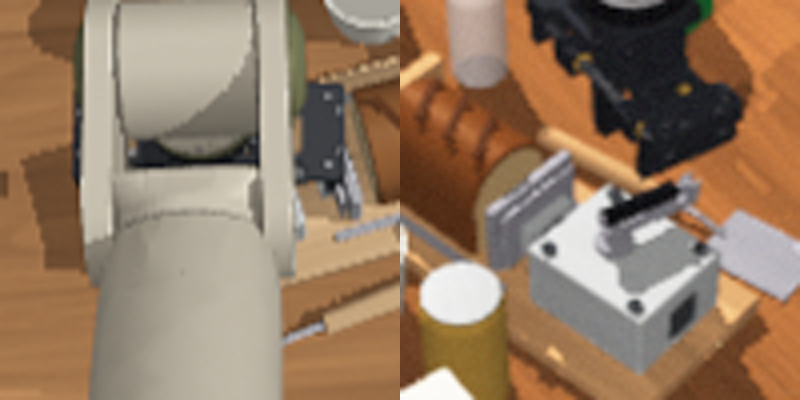

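Converted, 62 mm / 1000 = 0.062, 50 mm / 1000 = 0.05.

```bash
python3 -m jog '[{"trans":[0,0,0.03],"jaw":44},{"trans":[0,0,0.05],"jaw":44},{"trans":[0,0,0.062],"jaw":44},{"trans":[0,0,0.062],"jaw":44},{"trans":[0,0,0.062],"jaw":8},{"trans":[0,0,0.062],"jaw":8},{"trans":[0,0,0.062],"jaw":8},{"trans":[0,0,0.062],"jaw":8},{"trans":[0,0,0.062],"jaw":8},{"trans":[0,0,0.062],"jaw":8},{"trans":[0,0,0.062],"jaw":8}]' 6
python3 - <<'E'
from h import *
b=camera("scene")[160:260,270:370]
cv2.imwrite("pics/c4.png",cv2.resize(b,None,fx=4,fy=4,interpolation=cv2.INTER_CUBIC))
s=manip.state();print(s["tcp_pos"],s["wrist_force"],s["ft_torque"],s["gripper_width"],s["clock"])
E
```

```text
clock: 8.0
tcp_pos: [565.6, 101.5, 96.4]
tcp_rot: [1.0, -0.03, 0.0, 0.0]
wrist_force: [1.1, -3.0, 1.7]
gripper_width: 15.4
finger_force: 6.0
[565.65001415 101.53631572  96.34481259] [ 0.87455497 -2.94690739  1.25881738] [-0.51635716 -0.16495168 -0.02939497] 15.518516273751837 8.05
```

View pics/c4.png

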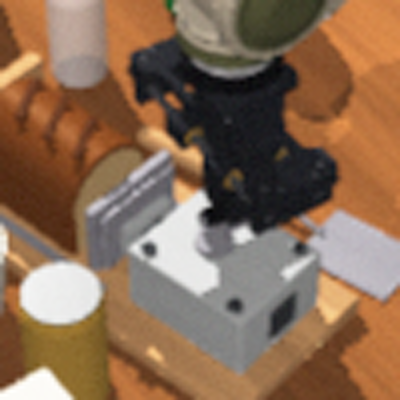

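Converted, -52 mm / 1000 = -0.052, -50 mm / 1000 = -0.05.

```bash
python3 -m jog '[{"trans":[-0.0005,0,-0.006],"jaw":8},{"trans":[-0.001,0,-0.011],"jaw":8},{"trans":[-0.0025,0,-0.0165],"jaw":8},{"trans":[-0.0045,0,-0.022],"jaw":8},{"trans":[-0.007,0,-0.027],"jaw":8},{"trans":[-0.01,0,-0.0315],"jaw":8},{"trans":[-0.013,0,-0.036],"jaw":8},{"trans":[-0.017,0,-0.04],"jaw":8},{"trans":[-0.021,0,-0.044],"jaw":8},{"trans":[-0.0255,0,-0.047],"jaw":8},{"trans":[-0.0305,0,-0.05],"jaw":8},{"trans":[-0.0355,0,-0.052],"jaw":8},{"trans":[-0.0355,0,-0.052],"jaw":8}]'
```

```text
clock: 9.35
tcp_pos: [529.4, 104.0, 148.5]
tcp_rot: [1.0, -0.03, 0.0, -0.0]
wrist_force: [0.8, -0.1, -0.4]
gripper_width: 8.1
finger_force: 0.0
```

Run:
```python
from h import *
b=camera("scene")[160:260,270:370]
cv2.imwrite("pics/c5.png",cv2.resize(b,None,fx=5,fy=5,interpolation=cv2.INTER_CUBIC))
for l in("handle_grip","handle_hinge","crank_axis"):
  for c in("scene",):
    for r in pinpoint(l,c)[:2]:print(l,r["confidence"],w(c,r["position"]).round(1))
```

```text
handle_grip 0.44 [562.8 105.3 124.2]
handle_hinge 0.69 [618.1 -68.9  20.5]
handle_hinge 0.49 [510.8 110.8 116.2]
crank_axis 0.65 [577.3 104.1 110.4]
```

View pics/c5.png

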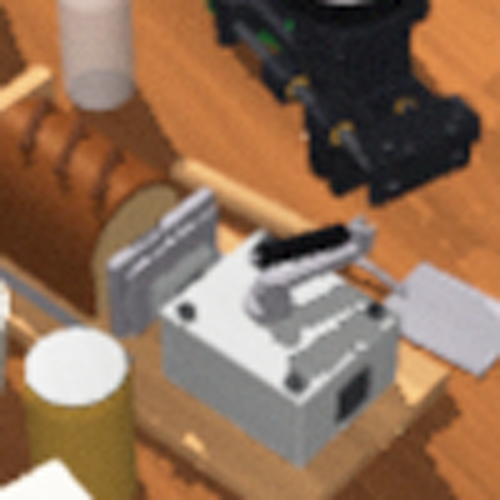

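Converted, 53.5 mm / 1000 = 0.0535, 45 mm / 1000 = 0.045.

```bash
python3 -m jog '[{"trans":[0.018,0,-0.003],"jaw":44},{"trans":[0.036,0,0],"jaw":44},{"trans":[0.036,0,0.025],"jaw":44},{"trans":[0.036,0,0.045],"jaw":44},{"trans":[0.036,0,0.0535],"jaw":44},{"trans":[0.036,0,0.0535],"jaw":44},{"trans":[0.036,0,0.0535],"jaw":8},{"trans":[0.036,0,0.0535],"jaw":8},{"trans":[0.036,0,0.0535],"jaw":8},{"trans":[0.036,0,0.0535],"jaw":8},{"trans":[0.036,0,0.0535],"jaw":8},{"trans":[0.036,0,0.0535],"jaw":8},{"trans":[0.036,0,0.0535],"jaw":8}]' 25
python3 -m jog '[{"trans":[-0.0005,0,-0.006],"jaw":8},{"trans":[-0.001,0,-0.011],"jaw":8},{"trans":[-0.001,0,-0.011],"jaw":8}]'
```

```text
clock: 10.85
tcp_pos: [566.2, 101.5, 94.9]
tcp_rot: [1.0, -0.03, 0.0, 0.0]
wrist_force: [0.7, -3.0, 2.2]
gripper_width: 15.2
finger_force: 25.0
clock: 11.15
tcp_pos: [563.4, 101.8, 105.5]
tcp_rot: [1.0, -0.03, -0.002, 0.0]
wrist_force: [-4.7, -2.8, -3.0]
gripper_width: 15.1
finger_force: 25.0
```

Converted, -20.5 mm / 1000 = -0.0205, -16 mm / 1000 = -0.016.

```bash
python3 -m jog '[{"trans":[-0.002,0,-0.0055],"jaw":8},{"trans":[-0.004,0,-0.011],"jaw":8},{"trans":[-0.0065,0,-0.016],"jaw":8},{"trans":[-0.0095,0,-0.0205],"jaw":8},{"trans":[-0.0095,0,-0.0205],"jaw":8}]'; python3 -m jog '[{"trans":[-0.003,0,-0.0045],"jaw":8},{"trans":[-0.007,0,-0.0085],"jaw":8},{"trans":[-0.011,0,-0.0125],"jaw":8},{"trans":[-0.0155,0,-0.0155],"jaw":8},{"trans":[-0.0155,0,-0.0155],"jaw":8}]'
```

```text
clock: 11.65
tcp_pos: [553.9, 102.6, 126.2]
tcp_rot: [1.0, -0.03, -0.001, -0.0]
wrist_force: [-5.9, -2.4, -7.5]
gripper_width: 15.4
finger_force: 25.0
clock: 12.15
tcp_pos: [539.3, 103.5, 142.1]
tcp_rot: [1.0, -0.03, -0.0, -0.0]
wrist_force: [-5.4, -1.6, -9.9]
gripper_width: 15.1
finger_force: 25.0
```

Converted, -20.5 mm / 1000 = -0.0205, -15 mm / 1000 = -0.015.

```bash
python3 -m jog '[{"trans":[-0.005,0,-0.0015],"jaw":8},{"trans":[-0.01,0,-0.003],"jaw":8},{"trans":[-0.015,0,-0.0045],"jaw":8},{"trans":[-0.0205,0,-0.005],"jaw":8},{"trans":[-0.0205,0,-0.005],"jaw":8}]'; python3 -m jog '[{"trans":[-0.005,0,-0.001],"jaw":8},{"trans":[-0.01,0,-0.001],"jaw":8},{"trans":[-0.01,0,-0.001],"jaw":8},{"trans":[-0.01,0,-0.001],"jaw":8}]'
```

```text
clock: 12.65
tcp_pos: [521.0, 104.7, 149.1]
tcp_rot: [1.0, -0.03, 0.004, -0.0]
wrist_force: [3.7, 0.7, 6.9]
gripper_width: 15.5
finger_force: 25.0
clock: 13.05
tcp_pos: [511.4, 105.3, 150.2]
tcp_rot: [1.0, -0.03, 0.004, -0.0]
wrist_force: [2.8, 1.6, 10.2]
gripper_width: 15.2
finger_force: 25.0
```

Converted, -2 mm / 1000 = -0.002, -1.5 mm / 1000 = -0.0015.

```bash
for i in 1; do python3 -m jog '[{"trans":[-0.002,0,-0.0015],"jaw":8},{"trans":[-0.002,0,-0.0015],"jaw":8}]'; done; python3 -m jog '[{"trans":[-0.002,0,-0.001],"jaw":8},{"trans":[-0.002,0,-0.001],"jaw":8}]'; python3 -m jog '[{"trans":[-0.002,0,-0.001],"jaw":8},{"trans":[-0.002,0,-0.001],"jaw":8}]'
```

```text
clock: 13.25
tcp_pos: [508.4, 105.5, 150.6]
tcp_rot: [1.0, -0.03, 0.002, -0.0]
wrist_force: [4.0, 1.9, 7.8]
gripper_width: 15.0
finger_force: 25.0
clock: 13.45
tcp_pos: [505.9, 105.6, 150.9]
tcp_rot: [1.0, -0.03, 0.001, -0.0]
wrist_force: [3.5, 2.1, 4.6]
gripper_width: 14.8
finger_force: 25.0
clock: 13.65
tcp_pos: [503.3, 105.7, 151.1]
tcp_rot: [1.0, -0.03, -0.0, -0.0]
wrist_force: [3.1, 2.3, 0.7]
gripper_width: 14.7
finger_force: 25.0
```

Run:
```python
from h import *
b=camera("scene")[160:260,270:370]
cv2.imwrite("pics/c6.png",cv2.resize(b,None,fx=5,fy=5,interpolation=cv2.INTER_CUBIC))
for i in range(3):
 camera("scene")
 for l in("handle_grip","handle_hinge","crank_axis","loaf","pusher"):
    for r in pinpoint(l,"scene")[:1]:print(l,r["confidence"],w("scene",r["position"]).round(1))
```

```text
handle_grip 0.4 [509.9 110.2 168. ]
handle_hinge 0.77 [508.6 107.2 114.4]
crank_axis 0.67 [578.6 107.1 112.2]
loaf 0.81 [615.9 -67.8  18.9]
handle_grip 0.45 [509.7 107.7 172. ]
handle_hinge 0.49 [509.3 107.9 114.9]
crank_axis 0.73 [579.8 107.4 109.8]
loaf 0.83 [ 336.2 -195.7   -1.5]
handle_grip 0.57 [512.7 104.5 169.8]
handle_hinge 0.51 [510.1 108.9 114.6]
crank_axis 0.87 [579.1 106.  109.9]
loaf 0.96 [ 697.4 -477.1   -3.8]
pusher 0.68 [473.3  31.4  -5.6]
```

View pics/c6.png

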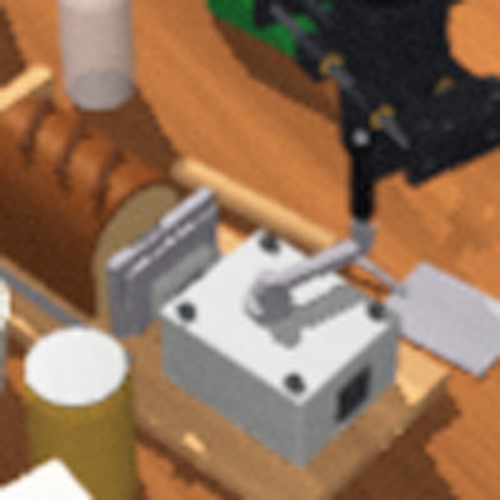

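Converted, 5 mm / 1000 = 0.005.

```bash
python3 -m jog '[{"jaw":24},{"jaw":24},{"jaw":24},{"trans":[0.005,0,0],"jaw":24},{"trans":[0.005,0,0],"jaw":24}]'
python3 - <<'E'
from h import *
P=[];H=[]
for i in range(5):
  camera("scene")
  for l,A in(("handle_grip",P),("handle_hinge",H)):
    r=pinpoint(l,"scene")
    if r:A.append(w("scene",r[0]["position"]))
print(np.median(P,0),np.median(H,0))
im=camera("scene")
a,b=[proj("scene",(509.5,105.5,z)) for z in(115,195)];print(a,b)
cv2.imwrite("pics/c7.png",cv2.resize(im[160:220,310:370],None,fx=8,fy=8,interpolation=cv2.INTER_CUBIC))
E
```

```text
clock: 15.1
tcp_pos: [509.0, 105.0, 151.1]
tcp_rot: [1.0, -0.03, 0.0, 0.0]
wrist_force: [0.8, 0.2, 0.2]
gripper_width: 23.8
finger_force: 0.0
[510.608532   105.91042212 167.88808294] [508.41856732 107.55716147 115.14215081]
[341.31122999 204.50641811] [342.13898862 186.17784485]
```

View pics/c7.png

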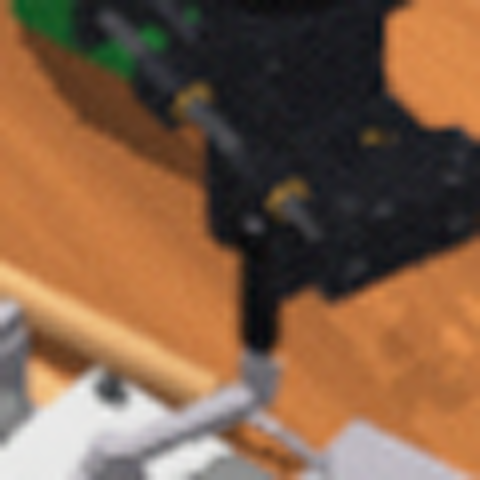

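Converted, -2 mm / 1000 = -0.002.

```bash
python3 -m jog '[{"jaw":8},{"jaw":8},{"jaw":8},{"jaw":8}]' 25;python3 -m jog '[{"trans":[-0.002,0,0],"jaw":8},{"trans":[-0.002,0,0],"jaw":8}]';python3 -m jog '[{"trans":[-0.002,0,0],"jaw":8},{"trans":[-0.002,0,0],"jaw":8}]'
```

```text
clock: 16.3
tcp_pos: [508.5, 105.5, 151.2]
tcp_rot: [1.0, -0.03, 0.0, -0.0]
wrist_force: [-0.8, 2.4, 0.4]
gripper_width: 15.0
finger_force: 25.0
clock: 16.5
tcp_pos: [506.8, 105.5, 151.3]
tcp_rot: [1.0, -0.03, 0.001, -0.0]
wrist_force: [2.0, 3.8, -0.9]
gripper_width: 15.1
finger_force: 25.0
clock: 16.7
tcp_pos: [505.0, 105.6, 151.3]
tcp_rot: [1.0, -0.03, 0.001, -0.0]
wrist_force: [3.6, 3.2, -1.1]
gripper_width: 15.0
finger_force: 25.0
```

Converted, 4 mm / 1000 = 0.004.

```bash
python3 -m jog '[{"jaw":40},{"jaw":40},{"jaw":40},{"trans":[0.004,0,0],"jaw":40},{"trans":[0.004,0,0],"jaw":40}]'; python3 -m jog '[{"rz":-0.0477,"jaw":40},{"rz":-0.0955,"jaw":40},{"rz":-0.1432,"jaw":40},{"rz":-0.191,"jaw":40},{"rz":-0.2387,"jaw":40},{"rz":-0.2865,"jaw":40},{"rz":-0.3342,"jaw":40},{"rz":-0.382,"jaw":40},{"rz":-0.4297,"jaw":40},{"rz":-0.4775,"jaw":40},{"rz":-0.5252,"jaw":40},{"rz":-0.573,"jaw":40},{"rz":-0.6207,"jaw":40},{"rz":-0.6685,"jaw":40},{"rz":-0.7162,"jaw":40},{"rz":-0.7639,"jaw":40},{"rz":-0.8117,"jaw":40},{"rz":-0.8594,"jaw":40},{"rz":-0.9072,"jaw":40},{"rz":-0.9549,"jaw":40}]'; python3 -m jog '[{"rz":-0.0446,"jaw":40},{"rz":-0.0446,"jaw":40},{"rz":-0.0446,"jaw":8},{"rz":-0.0446,"jaw":8},{"rz":-0.0446,"jaw":8},{"rz":-0.0446,"jaw":8},{"rz":-0.0446,"jaw":8}]' 25
python3 -c "
from h import *
print(manip.state()['joint_pos'])
camera('scene')
for l in('handle_grip','handle_hinge'):
  r=pinpoint(l,'scene')
  if r:print(w('scene',r[0]['position']))"
```

```text
clock: 17.2
tcp_pos: [508.9, 105.1, 151.1]
tcp_rot: [1.0, -0.03, 0.0, 0.0]
wrist_force: [0.8, -0.9, -0.2]
gripper_width: 40.1
finger_force: 0.0
clock: 19.2
tcp_pos: [508.5, 105.2, 151.1]
tcp_rot: [0.098, 0.995, -0.0, -0.0]
wrist_force: [0.1, 0.2, -0.6]
gripper_width: 40.1
finger_force: 0.0
clock: 19.9
tcp_pos: [508.5, 105.6, 151.2]
tcp_rot: [0.031, 1.0, 0.0, 0.0]
wrist_force: [0.6, 3.4, 0.7]
gripper_width: 15.3
finger_force: 25.0
[-2.38900236e-02  3.88148353e-01  1.49355160e+00  6.76994830e-04
  1.25973647e+00 -1.53266865e+00]
[508.66031391 107.13337549 168.52711558]
[508.92354821 108.67707488 114.36543448]
```

Converted, 24 mm / 1000 = 0.024, 19.3 mm / 1000 = 0.0193, 0.35 rad / 3.1416 = 0.1114.

```bash
python3 -m jog '[{"trans":[-0.0002,0.005,0],"rz":0.0223,"jaw":8},{"trans":[-0.0007,0.0098,0],"rz":0.0446,"jaw":8},{"trans":[-0.0015,0.0146,0],"rz":0.0668,"jaw":8},{"trans":[-0.0027,0.0193,0],"rz":0.0891,"jaw":8},{"trans":[-0.0042,0.024,0],"rz":0.1114,"jaw":8}]'
python3 -m jog '[{"trans":[-0.0007,0.0098,0],"rz":0.0446,"jaw":8},{"trans":[-0.0027,0.0193,0],"rz":0.0891,"jaw":8},{"trans":[-0.0061,0.0285,0],"rz":0.1337,"jaw":8}]'
```

```text
clock: 20.55
tcp_pos: [513.9, 127.9, 151.2]
tcp_rot: [0.206, 0.979, -0.001, -0.0]
wrist_force: [-0.4, -4.4, 1.7]
gripper_width: 15.2
finger_force: 25.0
clock: 20.85
tcp_pos: [530.7, 151.8, 151.1]
tcp_rot: [0.407, 0.914, -0.002, -0.0]
wrist_force: [-2.2, -4.4, 2.9]
gripper_width: 15.3
finger_force: 25.0
```

```bash
cat > t.py <<'E'
from h import *
from scipy.spatial.transform import Rotation as R
s=manip.state();f=R.from_quat(s["tcp_rot"]).inv().apply(s["wrist_force"]);C=np.array([579,102]);d=s["tcp_pos"][:2]-C
print("radial,tang,z",f.round(1),"r",np.hypot(*d).round(1),"ang",round((np.arctan2(0.05,-1)-np.arctan2(d[1],d[0]))%6.283,2),"yaw",R.from_quat(s["tcp_rot"]).as_euler("xyz")[2].round(2),"t",s["clock"])
E
python3 t.py
python3 -m jog '[{"trans":[-0.0007,0.0098,0],"rz":0.0446,"jaw":8},{"trans":[-0.0027,0.0193,0],"rz":0.0891,"jaw":8},{"trans":[-0.0061,0.0285,0],"rz":0.1337,"jaw":8},{"trans":[-0.0107,0.0372,0],"rz":0.1783,"jaw":8}]' >/dev/null; python3 t.py
python3 -m jog '[{"trans":[-0.0007,0.0098,0],"rz":0.0446,"jaw":8},{"trans":[-0.0027,0.0193,0],"rz":0.0891,"jaw":8},{"trans":[-0.0061,0.0285,0],"rz":0.1337,"jaw":8}]' >/dev/null; python3 t.py
```

```text
radial,tang,z [-1.8 -4.6 -2.9] r 69.4 ang 0.75 yaw 2.3 t 20.85
radial,tang,z [-2.  -4.7 -3.8] r 68.6 ang 1.32 yaw 1.74 t 21.25
radial,tang,z [-1.4 -6.1 -3.1] r 68.3 ang 1.74 yaw 1.32 t 21.55
```

Converted, 4.9 mm / 1000 = 0.0049, -0.2 mm / 1000 = -0.0002, 0.07 rad / 3.1416 = 0.0223.

```bash
for i in 1; do python3 -m jog '[{"trans":[-0.0002,0.0049,0],"rz":0.0223,"jaw":8}]' >/dev/null; python3 t.py; python3 -m jog '[{"trans":[-0.0002,0.0049,0],"rz":0.0223,"jaw":8}]' >/dev/null; python3 t.py; done
python3 - <<'E'
from h import *
im=camera("scene")
cv2.imwrite("pics/c8.png",cv2.resize(im[150:250,240:360],None,fx=6,fy=6,interpolation=cv2.INTER_CUBIC))
E
```

```text
radial,tang,z [ 0.3 -4.9 -3.8] r 68.3 ang 1.82 yaw 1.25 t 21.65
radial,tang,z [-0.9 -5.7 -3.3] r 68.2 ang 1.89 yaw 1.19 t 21.75
```

View pics/c8.png

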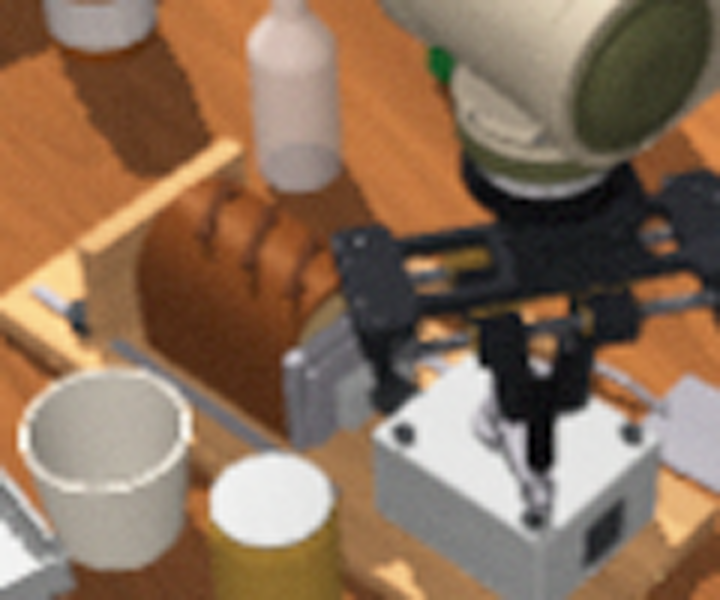

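Converted, 9.8 mm / 1000 = 0.0098, 4.9 mm / 1000 = 0.0049, 0.14 rad / 3.1416 = 0.0446.

```bash
python3 -m jog '[{"trans":[-0.0002,0.0049,0],"rz":0.0223,"jaw":8},{"trans":[-0.0007,0.0098,0],"rz":0.0446,"jaw":8}]' >/dev/null; python3 t.py; python3 -m jog '[{"trans":[-0.0002,0.0049,0],"rz":0.0223,"jaw":8},{"trans":[-0.0007,0.0098,0],"rz":0.0446,"jaw":8}]' >/dev/null; python3 t.py
python3 - <<'E'
from h import *
im=camera("top");cv2.imwrite("pics/c9.png",cv2.resize(im[150:215,300:400],None,fx=6,fy=6,interpolation=cv2.INTER_CUBIC))
X=[]
for i in range(5):
 camera("scene")
 for r in pinpoint("loaf","scene"):
  p=w("scene",r["position"])
  if np.hypot(p[0]-615,p[1]+71)<40:X.append(p)
print(len(X),np.median(X,0) if X else "")
E
```

```text
radial,tang,z [-1.2 -5.2 -3.1] r 68.3 ang 2.03 yaw 1.05 t 22.0
radial,tang,z [ 0.  -5.2 -2.2] r 68.3 ang 2.17 yaw 0.91 t 22.2
5 [619.77343407 -72.92306992  17.05897962]
```

View pics/c9.png

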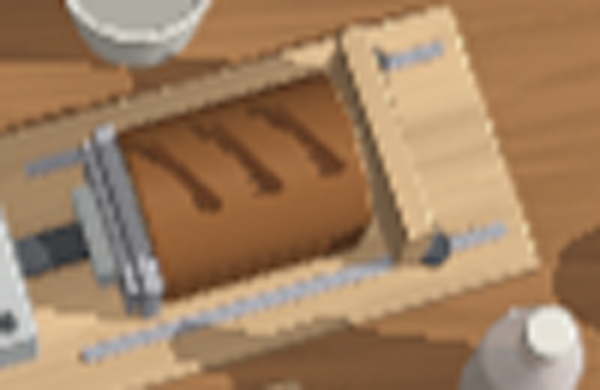

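Converted, 9.8 mm / 1000 = 0.0098, 4.9 mm / 1000 = 0.0049, 0.14 rad / 3.1416 = 0.0446.

```bash
python3 -m jog '[{"trans":[-0.0002,0.0049,0],"rz":0.0223,"jaw":8},{"trans":[-0.0007,0.0098,0],"rz":0.0446,"jaw":8}]' >/dev/null; python3 t.py; python3 -m jog '[{"trans":[-0.0002,0.0049,0],"rz":0.0223,"jaw":8}]' >/dev/null; python3 t.py;python3 -m jog '[{"trans":[-0.0002,0.0049,0],"rz":0.0223,"jaw":8}]' >/dev/null; python3 t.py
```

```text
radial,tang,z [-2.3 -5.5 -2.5] r 68.6 ang 2.32 yaw 0.77 t 22.95
radial,tang,z [-1.1 -4.7 -3.1] r 68.6 ang 2.39 yaw 0.7 t 23.05
radial,tang,z [-0.9 -6.3 -2.7] r 68.7 ang 2.46 yaw 0.63 t 23.15
```

Converted, 4.9 mm / 1000 = 0.0049, -0.2 mm / 1000 = -0.0002, 0.07 rad / 3.1416 = 0.0223.

```bash
python3 -m jog '[{"trans":[-0.0002,0.0049,0],"rz":0.0223,"jaw":8}]' >/dev/null; python3 t.py; python3 -m jog '[{"trans":[-0.0002,0.0049,0],"rz":0.0223,"jaw":8}]' >/dev/null; python3 t.py;python3 -m jog '[{"trans":[-0.0002,0.0049,0],"rz":0.0223,"jaw":8}]' >/dev/null; python3 t.py
```

```text
radial,tang,z [-0.1 -4.9 -2.7] r 68.8 ang 2.54 yaw 0.56 t 23.25
radial,tang,z [-0.6 -5.2 -1.9] r 68.9 ang 2.61 yaw 0.49 t 23.35
radial,tang,z [-0.5 -4.8 -2.3] r 69.0 ang 2.68 yaw 0.42 t 23.45
```

Converted, 4.9 mm / 1000 = 0.0049, -0.2 mm / 1000 = -0.0002, 0.07 rad / 3.1416 = 0.0223.

```bash
python3 -m jog '[{"trans":[-0.0002,0.0049,0],"rz":0.0223,"jaw":8}]' >/dev/null; python3 t.py; python3 -m jog '[{"trans":[-0.0002,0.0049,0],"rz":0.0223,"jaw":8}]' >/dev/null; python3 t.py;python3 -m jog '[{"trans":[-0.0002,0.0049,0],"rz":0.0223,"jaw":8}]' >/dev/null; python3 t.py
```

```text
radial,tang,z [-0.2 -5.9 -1.9] r 69.0 ang 2.75 yaw 0.35 t 23.55
radial,tang,z [ 0.1 -5.2 -1.5] r 69.1 ang 2.82 yaw 0.28 t 23.65
radial,tang,z [-0.4 -5.  -1.8] r 69.2 ang 2.89 yaw 0.21 t 23.75
```

Converted, 4.9 mm / 1000 = 0.0049, -0.2 mm / 1000 = -0.0002, 0.07 rad / 3.1416 = 0.0223.

```bash
python3 -m jog '[{"trans":[-0.0002,0.0049,0],"rz":0.0223,"jaw":8}]' >/dev/null; python3 t.py; python3 -m jog '[{"trans":[-0.0002,0.0049,0],"rz":0.0223,"jaw":8}]' >/dev/null; python3 t.py
```

```text
radial,tang,z [ 0.8 -5.4 -1.9] r 69.4 ang 2.96 yaw 0.14 t 23.85
radial,tang,z [ 1.  -5.2 -0.2] r 69.5 ang 3.03 yaw 0.07 t 23.95
```

Converted, 4.9 mm / 1000 = 0.0049, -0.2 mm / 1000 = -0.0002, 0.07 rad / 3.1416 = 0.0223.

```bash
python3 -m jog '[{"trans":[-0.0002,0.0049,0],"rz":0.0223,"jaw":8}]' >/dev/null; python3 t.py; python3 -m jog '[{"trans":[-0.0002,0.0049,0],"rz":0.0223,"jaw":8}]' >/dev/null; python3 t.py;python3 -m jog '[{"trans":[-0.0002,0.0049,0],"rz":0.0223,"jaw":8}]' >/dev/null; python3 t.py
```

```text
radial,tang,z [ 0.3 -4.  -1.6] r 69.6 ang 3.1 yaw -0.0 t 24.05
radial,tang,z [ 0.3 -5.3 -1.5] r 69.7 ang 3.17 yaw -0.07 t 24.15
radial,tang,z [ 1.  -4.7 -0.7] r 69.8 ang 3.24 yaw -0.14 t 24.25
```

Converted, 4.9 mm / 1000 = 0.0049, -0.2 mm / 1000 = -0.0002, 0.07 rad / 3.1416 = 0.0223.

```bash
python3 -m jog '[{"trans":[-0.0002,0.0049,0],"rz":0.0223,"jaw":8}]' >/dev/null; python3 t.py; python3 -m jog '[{"trans":[-0.0002,0.0049,0],"rz":0.0223,"jaw":8}]' >/dev/null; python3 t.py
python3 - <<'E'
from h import *
X=[]
for i in range(5):
 camera("scene")
 for r in pinpoint("loaf","scene"):
  p=w("scene",r["position"])
  if np.hypot(p[0]-615,p[1]+71)<40:X.append(p)
print(len(X),np.median(X,0) if X else "")
E
```

```text
radial,tang,z [ 0.5 -5.1  0.4] r 70.0 ang 3.31 yaw -0.21 t 24.35
radial,tang,z [ 0.4 -6.2  0.9] r 70.1 ang 3.38 yaw -0.28 t 24.45
5 [622.08416767 -83.0657473   18.35219128]
```

Converted, 4.9 mm / 1000 = 0.0049, -0.2 mm / 1000 = -0.0002, 0.07 rad / 3.1416 = 0.0223.

```bash
python3 -m jog '[{"trans":[-0.0002,0.0049,0],"rz":0.0223,"jaw":8}]' >/dev/null; python3 t.py
```

```text
radial,tang,z [ 1.8 -7.8  0.5] r 69.7 ang 3.45 yaw -0.35 t 25.05
```

Converted, 4.9 mm / 1000 = 0.0049, -0.2 mm / 1000 = -0.0002, 0.07 rad / 3.1416 = 0.0223.

```bash
python3 -m jog '[{"trans":[-0.0002,0.0049,0],"rz":0.0223,"jaw":8}]' >/dev/null; python3 t.py
```

```text
radial,tang,z [ 1.6 -9.7  0.9] r 69.9 ang 3.52 yaw -0.42 t 25.15
```

```bash
for i in 1 2 3 4; do python3 -m jog '[{"jaw":8}]' >/dev/null; python3 t.py; done
```

```text
radial,tang,z [ 1.2 -6.2  0.2] r 69.9 ang 3.53 yaw -0.42 t 25.25
radial,tang,z [ 1.2 -7.  -0.2] r 69.9 ang 3.53 yaw -0.42 t 25.35
radial,tang,z [ 1.7 -6.  -0.2] r 69.9 ang 3.53 yaw -0.42 t 25.45
radial,tang,z [ 1.3 -6.6 -0.4] r 69.9 ang 3.53 yaw -0.42 t 25.55
```

Converted, -2 mm / 1000 = -0.002, -1 mm / 1000 = -0.001.

```bash
python3 -m jog '[{"trans":[0,-0.001,0],"jaw":8},{"trans":[0,-0.002,0],"jaw":8},{"trans":[0,-0.002,0],"jaw":8}]' >/dev/null; python3 t.py; python3 -m jog '[{"jaw":40},{"jaw":40},{"jaw":40},{"jaw":40}]' >/dev/null; python3 t.py
```

```text
radial,tang,z [ 1.5 -1.2 -1.2] r 69.9 ang 3.51 yaw -0.42 t 25.85
radial,tang,z [-0.3  1.4 -0.5] r 69.4 ang 3.51 yaw -0.42 t 26.25
```

Converted, -120 mm / 1000 = -0.12, -100 mm / 1000 = -0.1.

```bash
python3 -m jog '[{"trans":[0,0,-0.01],"jaw":40},{"trans":[0,0,-0.03],"jaw":40},{"trans":[0,0,-0.06],"jaw":40},{"trans":[0,0,-0.1],"jaw":40},{"trans":[0,0,-0.12],"jaw":40},{"trans":[0,0,-0.12],"jaw":40},{"trans":[0,0,-0.12],"jaw":40},{"trans":[0,0,-0.12],"jaw":40}]'
python3 - <<'E'
from h import *
im=camera("scene");cv2.imwrite("pics/c10.png",cv2.resize(im[140:260,230:370],None,fx=5,fy=5,interpolation=cv2.INTER_CUBIC))
for l in("handle_grip","handle_hinge","loaf"):
  for r in pinpoint(l,"scene")[:2]:print(l,r["confidence"],w("scene",r["position"]).round(1))
E
```

```text
clock: 27.05
tcp_pos: [642.1, 73.8, 269.5]
tcp_rot: [0.978, -0.209, -0.001, 0.0]
wrist_force: [-0.0, 0.3, -1.3]
gripper_width: 40.4
finger_force: 0.0
handle_grip 0.62 [642.9  76.7 169. ]
handle_grip 0.31 [ 508.  -209.2    1.5]
handle_hinge 0.46 [643.7  78.  114.6]
loaf 0.89 [622.9 -81.2  18.4]
loaf 0.84 [ 699.  -477.4   -1.6]
```

View pics/c10.png

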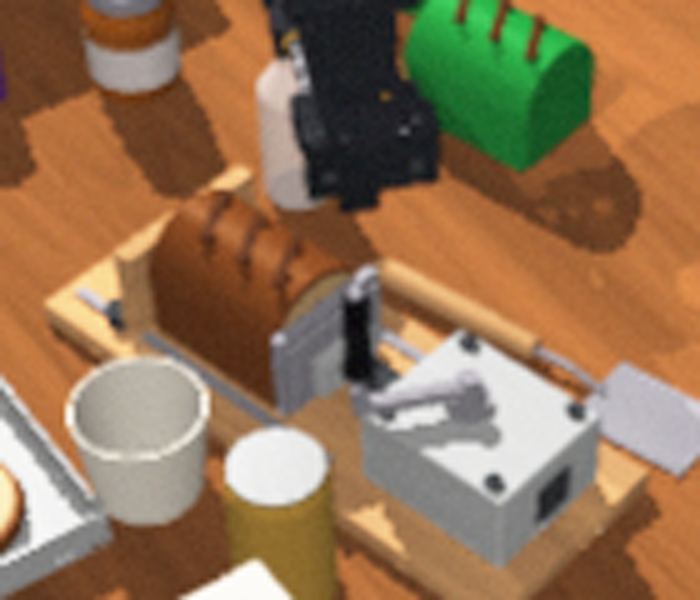

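The picture shows the handle upright at (360,330), the loaf pressed between the pusher at (300,350) and the fence at (140,270), and the bystanders in place. I'm handing the job in.

```bash
python3 -c "
from cell import manip
print(manip.hand_in())"
```

```text
the job is handed in; nothing more can be done
None
```

I handed the job in at about 27 s: the handle is standing, the loaf is clamped against the fence at an estimated 25–30 N (from wrist-force readings, just under the 30 N the crank can hold), the gripper is clear, and the last picture shows nothing else moved; the hand-in call returned no verdict.

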